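# Thread a compression spring onto its slotted spring rod

## Task

Thread the wide compression spring, bent-in wire tang end down as it stands, over the upright spring rod and down until it sits fully home and upright on the rod's round seat, then let go. Wherever its tang snags on a slotted collar, never force it: press lightly (always well under 25 N) and twist the spring until the tang drops into a slot. Leave the thin spring, the glue bottle and the circuit board by the springs where they are.

Things in the scene. Friction and masses are not known exactly. Their poses are not given: they have to be found in the camera images.
- spring: wide plain-steel compression spring standing upright on the table: outer diameter 44 mm (grasp across this, from above, in the upper 50 mm), inner diameter 36 mm, 80 mm long, wire 4 mm, about 120 g. Origin at the centre of its lower end when not compressed, z up along its axis. Pushed from above its lowest turns give by 1 mm per 2 N, at most 9 mm
- foot (a point): centre of the spring's lower end, on its axis; moves with the lowest turns
- tang (a point): the spring's bent-in wire end (tang), 4 mm thick, at the spring's own +x side, 10 mm above its lower end, on the lowest turns; it points level at the spring's axis. This point is its inner end, 10.5 mm from the axis
- spring_rod: square base plate 100 x 100 x 12 mm fixed to the table, with an upright rod of 16 mm diameter in its middle, two slotted collars on it, and a round seat of 56 mm diameter at its foot. Origin at the centre of the plate's underside, z up along the rod. Seat top 18 mm and rod end 103 mm above the origin
- seat (a point): centre of the top of the round seat, on the rod's axis, where the lower end of the spring must come to rest; z up
- upper_collar (a point): centre of the top of the upper collar, 75 mm above the seat. Diameter 32 mm, 10 mm high, firmly clamped, with four lengthwise slots 90 degrees apart, 6.5 mm wide, open down to the rod, that let the tang through. Slot angle not reported: it must be felt or seen. With the tang resting on it the spring's lower end is 67 mm above the seat
- lower_collar (a point): centre of the top of the lower collar, 40 mm above the seat, of the same shape, clamped at another unreported angle unrelated to the upper one. With the tang resting on it the spring's lower end is 32 mm above the seat. Between and below the collars the tang turns freely round the rod
- thin_spring: bystander: thinner, shorter spring standing upright, outer diameter 30 mm, 60 mm long, too narrow for the rod. Origin at the centre of its lower end
- glue_bottle: bystander: small white glue bottle with a blue cap, 22 x 34 x 72 mm, standing. Origin at the centre of its underside
- pcb_2: bystander: green circuit board with parts and red wires, 100 x 70 x 35 mm, lying flat. Origin at the centre of its underside
There are look-alikes about, which are no part of the job. What is shaped like the spring but brown is not meant. Of the things like the spring_rod, leave any that is yellow; of the rest the smaller one is meant.

How it is judged:
By the outcome, as a careful person would: the job done as asked, in the order asked, and still so for the second after the job is handed in, with the robot touching nothing.
It also fails if it takes over 67 s, if anything falls off the work surface, if the arm or the gripper's body presses on something with over 40 N, if the wrist force passes 120 N, or if a joint passes its speed limit or range.

## Robot

A 7-joint arm with a two-finger parallel gripper is mounted at the origin on the work surface; the furniture and walls round the work are solid. World frame = base frame: x ahead of the robot, y to its left, z up, the work surface at z = 0. Lengths are in m, angles in rad, forces in N, time in s.
With the tool pointing down it reaches from about 0.35 to 0.9 m from the base axis. Payload 8.1 kg.
Tool frame: the origin (TCP) lies midway between the tips of the shut fingers; the grasp point (between the pads) lies arm.grasp_offset behind it (arm.grasp_offset is the distance from the TCP to the grasp point, in m); z points along the fingers, y is the line along which they close (so a half turn about z gives the same grasp; the last joint's range is limited). The gripper opens to 92 mm and grips with 3 to 60 N. Pads are 19 mm wide; open, the fingers measure 130 mm over their backs; the gripper's body (75 mm by 190 mm) begins 47 mm behind the grasp point.
Start: joints at [-1.29, 0.434, 0.025, 1.573, -0.012, 1.134, -0.075], TCP at [0.234, 0.58, 0.227] pointing down, gripper open.
Joint ranges: [-2.62, 2.62], [-0.44, 2.09], [-1.27, 1.32], [0.08, 2.57], [-1.32, 4.46], [0.12, 2], [-2.74, 2.74]. Speed limits (rad/s): [2.22, 2.22, 3.01, 3.01, 3.14, 3.14, 3.14].

## Interface

Orientations are given as a rotation vector (axis times angle).
In Python, from cell import observe, imaging, arm gives the robot as it stands.
- The arm moves only by the tool apply_moves, never from a script. Its argument "commands" is a list of rows, each a list of 5 numbers: the opening in per cent of the stroke, from 0 (shut) to 100 (fully open), then the shift along the world's x, y, z in units of 0.06 m (1.0 is 0.06 m), then the turn about the world's z in units of 0.5 rad (1.0 is 0.5 rad). A call has 1 to 12 rows; each row shifts and turns the commanded pose from where the row before left it; what a row does not reach is not made up. A row lasts 1/8 s, in which the tool goes at most 62.5 mm and 10.7 degrees, less where a joint would pass 70% of its speed; a pose out of reach is approached as far as the arm can. A call with a number of a shift or a turn outside -1 to 1 is refused whole. A call with a gripper value outside its range is refused whole. The fingers move at their own pace and stop on an object; "newtons" is the grip in N (left out, the last holds). Time passes only in rows, so rows that do not move let the fingers close. It gives the time, the measured TCP pose, the force, the opening and the grip force at its end, in the units of the state.
- observe(): the state, without advancing time (a new reading comes with each control period).
- imaging.get_image(name): name is "scene" or "side" or "wrist"; returns (picture, depth): 400x640x3 uint8, red, green, blue; 400x640 float32, m along the optical axis (not along the pixel's ray), 0 where there is no reading.
- imaging.camera_params(name): a dict with "camera_matrix" (3x3 intrinsics, pixels), "origin" and "rotation" of the camera in the world; the wrist camera has in their place "tool_from_camera" (4x4, takes a point from camera to tool coordinates, whose origin is the TCP and whose axes are the flange's). Camera axes: x right, y up, looking along -z (the intrinsics and any distortion apply to the point x, -y, -z); pixel columns grow to the right and rows downward; lengths in m; the calibration is good to about 2 mm. A picture is of the moment at which its call begins: read the wrist's pose just before it. camera_params takes no time and is no camera call.
- arm.sign_off(): hands the job in; it is judged then, once.
The state is a dict: "clock": time; "joints": joint angles; "dq": joint speeds; "joint_efforts": joint torques, N m; "position": TCP position; "ee_rot": TCP orientation; "force": force on the tool from outside, world axes, zero at the start; "ft_torque": the same for the moment, N m; "width": opening from 0.0 (shut) to 1.0 (fully open); "gripper_force": force on a finger pad.
Only numpy, scipy, OpenCV 4.12 (cv2) and the standard library are available. Lean on these libraries where they do the work, as an engineer would, in place of code of your own. Each camera call takes 0.05 s, during which the arm holds its last target. There are 200 camera calls.

## Working session

There is one attempt and no reset: what is moved stays moved. The work goes in short steps, Python scripts to look and compute and a tool call to move; the robot and the scene stay as the last step left them, time stands still between calls to the robot, and variables do not carry over. Pictures are saved under pics/ and viewed, at most 10 in all, crops included, and the job is handed in when it is done.

Besides the shell and the picture viewer there is one more tool, called after "Request:" as a command line: name --pt "numbers of a row" for each row, then --argument value for the rest. apply_moves: Moves the arm, as the interface text tells. Its arguments: {"type":"object","properties":{"commands":{"type":"array"},"newtons":{"type":"number"}},"required":["commands"]}

```bash
mkdir -p pics; cat > h.py <<'E'
import numpy as np, cv2
from cell import observe, imaging, arm
from scipy.spatial.transform import Rotation as R
def cam(name):
    s=observe(); p=imaging.camera_params(name); im,d=imaging.get_image(name)
    K=np.array(p["camera_matrix"])
    if name=="wrist":
        T=np.array(p["tool_from_camera"]); W=np.eye(4); W[:3,:3]=R.from_rotvec(s["ee_rot"]).as_matrix(); W[:3,3]=s["position"]
        M=W@T; o,r=M[:3,3],M[:3,:3]
    else:
        o=np.array(p["origin"]); r=np.array(p["rotation"])
        if r.shape!=(3,3): r=R.from_rotvec(r).as_matrix()
    return im,d,K,o,r,p
def cloud(d,K,o,r):
    v,u=np.mgrid[:d.shape[0],:d.shape[1]]
    P=np.stack([(u-K[0,2])/K[0,0]*d,-(v-K[1,2])/K[1,1]*d,-d],-1)
    return P@r.T+o
def ray(u,v,K,o,r,z):
    w=r@np.array([(u-K[0,2])/K[0,0],-(v-K[1,2])/K[1,1],-1]); return o+w*(z-o[2])/w[2]
def save(n,im): cv2.imwrite("pics/"+n,im[...,::-1])
E
python3 - <<'E'
from h import *
s=observe(); print({k:np.round(v,3).tolist() for k,v in s.items()}, arm.grasp_offset)
for n in("scene","side"):
    im,d,K,o,r,p=cam(n); save(n+".png",im); np.savez(n+".npz",im=im,d=d,K=K,o=o,r=r); print(n,{k:np.round(v,3).tolist() for k,v in p.items()})
E
```

```text
{'clock': 0.0, 'joints': [-1.29, 0.435, 0.025, 1.574, -0.012, 1.134, -0.075], 'dq': [0.0, 0.001, -0.0, -0.0, -0.002, 0.001, -0.0], 'joint_efforts': [-0.0, -66.785, 0.985, -31.446, -0.061, 0.043, 0.0], 'position': [0.234, 0.579, 0.226], 'ee_rot': [-0.599, -3.084, 0.003], 'force': [1.133, -0.199, -0.011], 'ft_torque': [0.0, 0.029, -0.029], 'gripper_force': 0.0, 'width': 1.001} 0.0188
scene {'camera_matrix': [[433.795, 0.0, 319.632], [0.0, 433.795, 205.64], [0.0, 0.0, 1.0]], 'origin': [-0.221, -0.813, 0.579], 'rotation': [1.101, -0.391, -0.641]}
side {'camera_matrix': [[427.768, 0.0, 320.632], [0.0, 427.768, 200.511], [0.0, 0.0, 1.0]], 'origin': [-0.092, -0.783, 0.501], 'rotation': [1.146, -0.352, -0.513]}
```

View pics/scene.png

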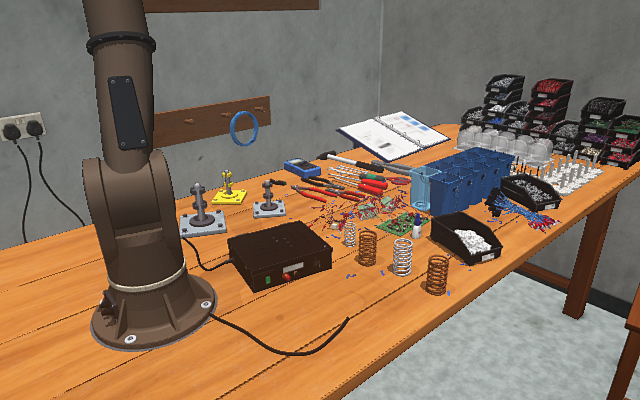

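View pics/side.png

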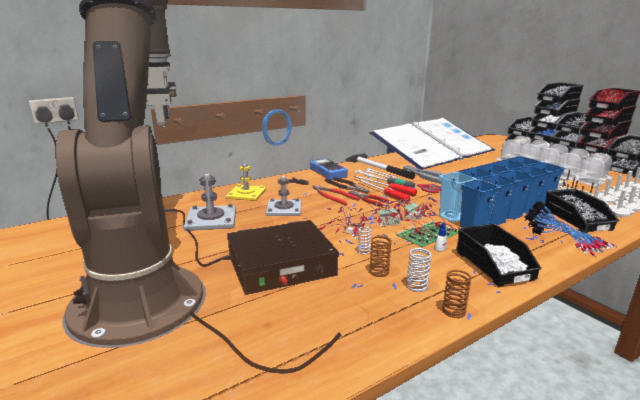

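Candidates in the scene image. The springs are steel wide at (402,256), brown at (367,247) and (437,274), and steel thin at (349,235); I mean the wide steel one. The rods are grey large at (203,215), yellow at (228,190) and grey small at (268,203); I mean the small grey one, as the smaller of the non-yellow ones. I'll measure both and confirm in a crop.

```bash
python3 - <<'E'
from h import *
out=[]
for n,bs in(("scene",dict(spring=(388,236,416,278),thin=(343,220,356,248),rod=(252,178,288,218),bigrod=(180,182,228,235))),("side",dict(spring=(404,246,432,292),thin=(357,224,372,254),rod=(264,174,302,216),bigrod=(184,172,236,230)))):
    z=np.load(n+".npz"); im,d=z["im"],z["d"]; P=cloud(d,z["K"],z["o"],z["r"])
    hsv=cv2.cvtColor(im,cv2.COLOR_RGB2HSV)
    for k,(a,b,c,e) in bs.items():
        q=P[b:e,a:c]; m=(hsv[b:e,a:c,1]<75)&(d[b:e,a:c]>0)&(q[...,2]>0.005)&(q[...,2]<.2)
        pts=q[m]; lo,hi=np.percentile(pts,[2,98],axis=0)
        top=pts[pts[:,2]>hi[2]-.02]
        print(n,k,len(pts),lo.round(3),hi.round(3),"topmed",np.median(top,0).round(3))
    if n=="side":
        A=cv2.resize(im[165:235,180:310],None,fx=4,fy=4,interpolation=2); B=cv2.resize(im[215:300,345:475],None,fx=4,fy=4,interpolation=2)
        save("crop.png",np.vstack([A[:250],B[:340]]))
E
```

```text
scene spring 418 [ 0.475 -0.283  0.006] [ 0.519 -0.242  0.08 ] topmed [ 0.499 -0.263  0.075]
scene thin 126 [ 0.484 -0.099  0.006] [ 0.515 -0.069  0.06 ] topmed [ 0.494 -0.088  0.054]
scene rod 604 [0.405 0.185 0.006] [0.617 0.411 0.096] topmed [0.459 0.238 0.092]
scene bigrod 1253 [0.187 0.212 0.007] [0.328 0.356 0.127] topmed [0.253 0.283 0.121]
side spring 587 [ 0.477 -0.283  0.007] [ 0.518 -0.242  0.079] topmed [ 0.5   -0.265  0.073]
side thin 172 [ 0.485 -0.098  0.006] [ 0.538 -0.016  0.059] topmed [ 0.498 -0.089  0.053]
side rod 659 [0.407 0.186 0.006] [0.607 0.412 0.095] topmed [0.461 0.238 0.091]
side bigrod 1405 [0.183 0.212 0.006] [0.323 0.351 0.127] topmed [0.254 0.282 0.12 ]
```

View pics/crop.png

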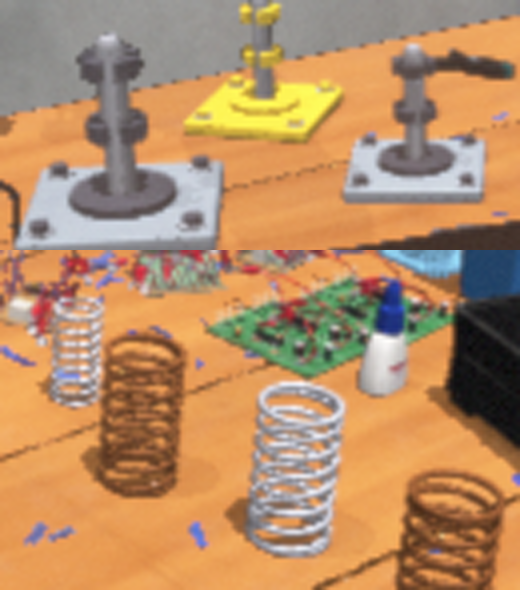

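The crop confirms both: the plain steel wide spring stands left of the glue bottle at about (0.498,-0.263). The smaller grey rod, with dark collars, is at about (0.46,0.24), and its 96 mm measured height fits. Next I'll look at the rod with the wrist camera on the way.

```bash
python3 - <<'E'
from h import *
p=imaging.camera_params("wrist"); print(np.round(p["camera_matrix"],1),np.round(p["tool_from_camera"],3),p.keys())
s=observe(); print(R.from_rotvec(s["ee_rot"]).as_matrix().round(2))
z=np.load("scene.npz"); im,d=z["im"],z["d"]; P=cloud(d,z["K"],z["o"],z["r"])
for u0,u1,v0,v1 in((355,378,229,268),(425,450,253,297)):
    q=P[v0:v1,u0:u1].reshape(-1,3); q=q[(q[:,2]>.05)&(q[:,2]<.12)]; print(np.median(q,0).round(3),q[:,2].max())
for u,v in((416,228),(467,235),(228,190)): print(P[v,u].round(3))
E
```

```text
[[299.4   0.  319.5]
 [  0.  299.4 195.8]
 [  0.    0.    1. ]] [[-0.001  0.956  0.295  0.079]
 [ 1.     0.001 -0.001 -0.   ]
 [-0.001  0.295 -0.956 -0.157]
 [ 0.     0.     0.     1.   ]] dict_keys(['camera_matrix', 'tool_from_camera'])
[[-0.93  0.37 -0.  ]
 [ 0.37  0.93 -0.  ]
 [-0.   -0.   -1.  ]]
[ 0.467 -0.181  0.07 ] 0.08149955254275609
[ 0.488 -0.365  0.07 ] 0.08192211627388518
[ 0.655 -0.182  0.031]
[ 0.689 -0.314  0.05 ]
[0.417 0.414 0.032]
```

Request:
apply_moves --pt "100 0.47 -0.71 0 -0.24" --pt "100 0.47 -0.71 0 -0.24" --pt "100 0.47 -0.71 0 -0.24" --pt "100 0.47 -0.71 0 -0.24" --pt "100 0.47 -0.71 0 -0.24" --pt "100 0.47 -0.71 0 -0.24" --pt "100 0.47 -0.71 0 -0.24" --pt "100 0.47 -0.71 0 -0.24" --pt "100 0 0 0 0" --pt "100 0 0 0 0" --newtons 15

```text
clock: 1.35
position: [0.4593, 0.2391, 0.2265]
ee_rot: [-1.954, -2.459, 0.001]
force: [0.7, 0.6, -0.3]
width: 0.996
gripper_force: 0.0
```

```bash
python3 - <<'E'
from h import *
im,d,K,o,r,p=cam("wrist"); np.savez("w1.npz",im=im,d=d,K=K,o=o,r=r); save("w1.png",im)
print(o.round(3)); P=cloud(d,K,o,r)
for a,b in((.09,.12),(.07,.09),(.05,.056)):
    m=(P[...,2]>a)&(P[...,2]<b)&(d>0)&(abs(P[...,0]-.46)<.05)&(abs(P[...,1]-.24)<.05)
    q=P[m]; print(a,b,m.sum(),(q.min(0)if len(q)else 0),(q.max(0)if len(q)else 0))
E
```

```text
[0.442 0.317 0.383]
0.09 0.12 572 [0.44963088 0.23075449 0.09002779] [0.48086483 0.26203068 0.1031933 ]
0.07 0.09 101 [0.44963026 0.23396228 0.07095219] [0.4807177  0.26228519 0.08998677]
0.05 0.056 48 [0.44916232 0.23610546 0.05036074] [0.47759157 0.26258966 0.05595592]
```

View pics/w1.png

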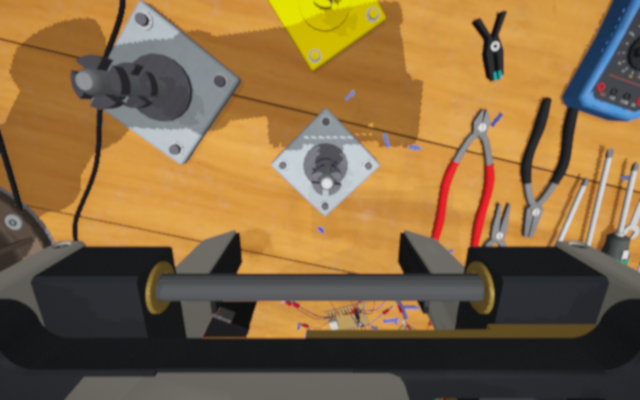

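The small rod's top is at pixel (327,182), with collars around (325,170). I'll rectify this view at each collar's top plane to read the slot angles.

```bash
cat >> h.py <<'E'
def rect(im,K,o,r,c,z,half=.025,n=300):
    g=(np.arange(n)-n/2+.5)/(n/2)*half
    X,Y=np.meshgrid(c[0]+g,c[1]-g); W=np.stack([X,Y,np.full_like(X,z)],-1)
    q=(W-o)@r
    u=K[0,0]*q[...,0]/-q[...,2]+K[0,2]; v=-K[1,1]*q[...,1]/-q[...,2]+K[1,2]
    return cv2.remap(im,u.astype(np.float32),v.astype(np.float32),cv2.INTER_CUBIC)
E
python3 - <<'E'
from h import *
z=np.load("w1.npz"); im,d,K,o,r=[z[k] for k in("im","d","K","o","r")]
c=(.4651,.2464); P=cloud(d,K,o,r)
q=P[(abs(P[...,2]-.093)<.002)&(np.hypot(P[...,0]-c[0],P[...,1]-c[1])<.02)]
q0=P[(P[...,2]>.098)&(P[...,2]<.11)&(np.hypot(P[...,0]-c[0],P[...,1]-c[1])<.02)]
print(q.min(0),q.max(0),q0.mean(0),q0.max(0),q0.min(0))
A=rect(im,K,o,r,c,.093);B=rect(im,K,o,r,c,.058)
C=cv2.cvtColor(cv2.applyColorMap((np.clip((rect(d,K,o,r,c,.093)-.25)/.12,0,1)*255).astype(np.uint8),2),4)
e=lambda x:np.clip(x.astype(float)*1.8,0,255).astype(np.uint8)
save("r1.png",np.vstack([np.hstack([e(A),e(B)]),np.hstack([C,e(cv2.resize(im[145:205,295:355],(300,300),interpolation=2))])]))
E
```

```text
[0.44963088 0.23075449 0.09100015] [0.48086483 0.26187258 0.09493854] [0.46499439 0.24698141 0.10055698] [0.47200948 0.25331264 0.1031933 ] [0.45766394 0.23915184 0.0980056 ]
```

View pics/r1.png

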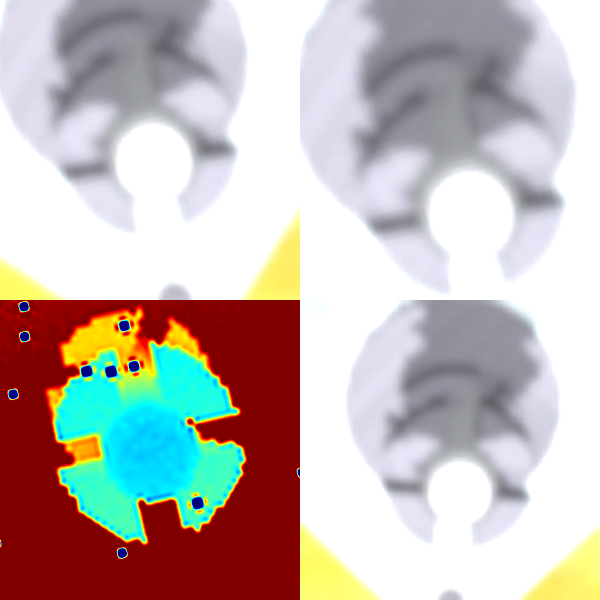

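```bash
cat >> h.py <<'E'
def slots(d,K,o,r,c,z,R0=.0105,R1=.0155,tol=.004,name=None):
    a=np.radians(np.arange(0,360,1)); rr=np.linspace(R0,R1,11)
    A,Q=np.meshgrid(a,rr); W=np.stack([c[0]+Q*np.cos(A),c[1]+Q*np.sin(A),np.full_like(A,z)],-1)
    q=(W-o)@r; D=-q[...,2]
    u=(K[0,0]*q[...,0]/D+K[0,2]).astype(np.float32); v=(-K[1,1]*q[...,1]/D+K[1,2]).astype(np.float32)
    e=cv2.remap(d,u,v,0)-D
    return e   # >0: seen deeper than plane (slot); <0: occluded
E
python3 - <<'E'
from h import *
z=np.load("w1.npz"); im,d,K,o,r=[z[k] for k in("im","d","K","o","r")]
for c,zz in(((.4652,.2465),.093),((.4652,.2465),.058)):
    e=slots(d,K,o,r,c,zz)
    f=(e>.004).mean(0); oc=(e<-.004).mean(0)
    print("".join(str(min(9,int(x*10))) for x in f)); print("".join(str(min(9,int(x*10))) for x in oc)) 
    th=np.radians(np.arange(360)); ph=np.degrees(np.angle((f*np.exp(4j*th)).sum()))/4; print(ph)
E
```

```text
999999999999999999999997421000000000000000000000000000000000000000000000000000000001245789999999999988889999999844444320000000000000000000000000000000000000000000000000012345689999999999999999999999995200000000001110000000000000000000010000010000000000000000000123445799999999999999999999999996421110000000000000000001110000000000000000000000000000000000000018
000000000000000000000000000000000000000000000000000000000000000000000000000000000000000000000000000011110000000000001110000000000000000000000000000000000000000000000000000000000000000000000000000000000000000000000000000000000000000000000000000000000000000000000000000000000000000000000000000000000000000000000011200000000000000000000000000000000000000000000000
9.464151642425042
000000000000000000000000000000000000000000000000000000000000013356667777667789999999999873211000000000000000000000000000000000000000000000000000000012255776654434444323333442120000000000000000000000000000000000000000000000000000000000000000000000000000000000000000000000000000000000000000000000000000000000000000000000000000000000000126667899987543200000000000
999999999999999999999999977788888886777776566665555665544333344443332222332210000000000000000000011110000000000001111111111222221001111122222111122233433223345565555676666555557777678888888889999999999999999986532100000000000000123345668899999999999999999999999999999999999999999999999999999999999999999999999999999999999999999999886653332100012456799999999999
-16.24579608437563
```

Upper slots are at about 8° mod 90 and the lower ones at about 76° mod 90 (rough). Next I'll look straight down into the spring.

Request:
apply_moves --pt "100 0.087 -0.877 0 0" --pt "100 0.087 -0.877 0 0" --pt "100 0.087 -0.877 0 0" --pt "100 0.087 -0.877 0 0" --pt "100 0.087 -0.877 0 0" --pt "100 0.087 -0.877 0 0" --pt "100 0.087 -0.877 0 0" --pt "100 0.087 -0.877 -0.1 0" --pt "100 0.087 -0.877 -0.15 0" --pt "100 0.087 -0.877 -0.2 0" --pt "100 0.087 -0.877 -0.2 0" --pt "100 0 0 0 0"

```text
clock: 2.9
position: [0.5161, -0.3432, 0.1863]
ee_rot: [-1.959, -2.455, 0.004]
force: [1.2, -0.3, 0.6]
width: 1.001
gripper_force: 0.0
```

```bash
python3 - <<'E'
from h import *
im,d,K,o,r,p=cam("wrist"); np.savez("w2.npz",im=im,d=d,K=K,o=o,r=r)
print(o.round(3)); P=cloud(d,K,o,r)
c=np.array((.498,-.263))
for _ in range(3):
    q=P[(P[...,2]>.07)&(P[...,2]<.09)&(np.hypot(P[...,0]-c[0],P[...,1]-c[1])<.032)]
    lo,hi=q.min(0),q.max(0); c=(lo[:2]+hi[:2])/2; print(len(q),lo.round(4),hi.round(4),c.round(4))
    hull=cv2.minEnclosingCircle(q[:,:2].astype(np.float32)); print(hull)
C=P[...,2].astype(np.float32)
zz=rect(C,K,o,r,c,.01,.03); zi=cv2.cvtColor(cv2.applyColorMap((np.clip(zz/.085,0,1)*255).astype(np.uint8),2),4)
save("r2.png",np.vstack([np.hstack([rect(im,K,o,r,c,.01,.03),zi]),np.hstack([rect(im,K,o,r,c,.078,.03),cv2.resize(im[50:170,260:380],(300,300),interpolation=2)])]))
E
```

```text
[ 0.499 -0.265  0.343]
753 [ 0.4783 -0.2826  0.0701] [ 0.5214 -0.239   0.0807] [ 0.4998 -0.2608]
((0.4995826780796051, -0.2606709599494934), 0.021953878924250603)
753 [ 0.4783 -0.2826  0.0701] [ 0.5214 -0.239   0.0807] [ 0.4998 -0.2608]
((0.4995826780796051, -0.2606709599494934), 0.021953878924250603)
753 [ 0.4783 -0.2826  0.0701] [ 0.5214 -0.239   0.0807] [ 0.4998 -0.2608]
((0.4995826780796051, -0.2606709599494934), 0.021953878924250603)
```

View pics/r2.png

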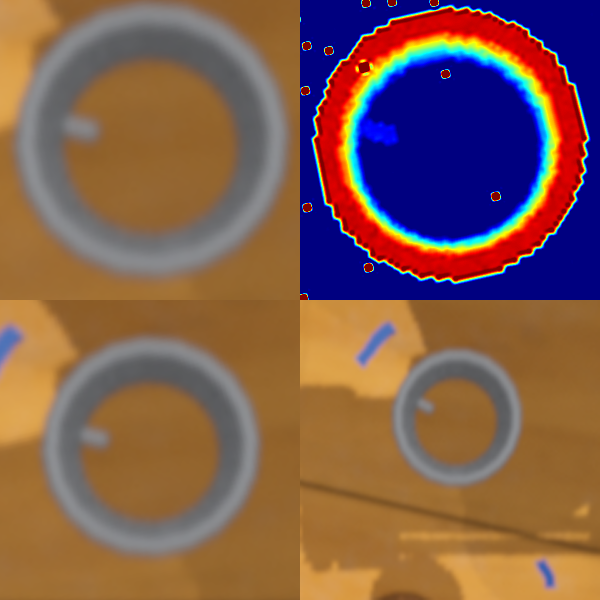

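The tang shows at rectified pixel (65–97, 125–132), about 164° in the world, and the spring centre is (0.4997,-0.2608). From there it needs +24° for the upper collar. Now the grasp.

Request:
apply_moves --pt "100 -0.137 0.69 -0.2 0" --pt "100 -0.136 0.683 -0.2 0" --pt "100 0 0 -0.6 0" --pt "100 0 0 -0.6 0" --pt "100 0 0 -0.6 0" --pt "100 0 0 -0.255 0" --pt "100 0 0 0 0" --pt "100 0 0 0 0"

```text
clock: 3.95
position: [0.5017, -0.2577, 0.0417]
ee_rot: [1.954, 2.458, 0.001]
force: [0.0, -0.3, 0.0]
width: 1.004
gripper_force: 0.0
```

Request:
apply_moves --pt "100 -0.03 -0.05 -0.04 0" --pt "100 0 0 0 0" --pt "30 0 0 0 0" --pt "30 0 0 0 0" --pt "30 0 0 0 0" --pt "30 0 0 0 0" --pt "30 0 0 0 0" --pt "30 0 0 0 0" --newtons 20

```text
clock: 4.95
position: [0.4989, -0.2607, 0.038]
ee_rot: [1.956, 2.459, 0.0]
force: [0.5, -0.7, -0.6]
width: 0.477
gripper_force: 20.0
```

Request:
apply_moves --pt "30 0 0 0.5 0" --pt "30 0 0 0.8 0" --pt "30 0 0 0.8 0" --pt "30 -0.06 0.8 0.1 0.09" --pt "30 -0.06 0.9 0 0.09" --pt "30 -0.06 0.9 0 0.1" --pt "30 -0.06 0.9 0 0.1" --pt "30 -0.06 0.9 0 0.1" --pt "30 -0.06 0.9 0 0.1" --pt "30 -0.06 0.9 0 0.09" --pt "30 -0.06 0.9 0 0.09" --pt "30 -0.06 0.8 0 0.08"

```text
clock: 6.45
position: [0.4659, 0.2153, 0.17]
ee_rot: [-1.397, -2.814, -0.0]
force: [0.6, -0.4, -1.2]
width: 0.481
gripper_force: 20.0
```

Request:
apply_moves --pt "30 0 0.4 0 0" --pt "30 0 0 0 0" --pt "30 0 0 0 0"

```text
clock: 6.82
position: [0.4664, 0.2361, 0.1699]
ee_rot: [1.401, 2.812, -0.002]
force: [-0.6, -1.5, -0.7]
width: 0.48
gripper_force: 20.0
```

```bash
python3 - <<'E'
from h import *
s=observe(); w=np.array(s["ee_rot"]); print(s["position"],2*np.degrees(np.arctan2(w[1],w[0]))-90,s["joints"].round(2) if hasattr(s["joints"],"round") else s["joints"],s["width"],s["force"])
im,d,K,o,r,p=cam("side"); np.savez("s3.npz",im=im,d=d,K=K,o=o,r=r)
im2,*_=cam("wrist")
save("s3.png",np.hstack([cv2.resize(im[120:225,220:360],(560,420),interpolation=2),cv2.resize(im2,(240,150)).repeat(1,0) if 0 else cv2.copyMakeBorder(cv2.resize(im2,(240,150)),0,270,0,0,0)]))
E
```

```text
[0.46644288 0.23610157 0.16986396] 37.01302214505199 [-0.84  0.33  0.35  1.92 -0.14  0.92  0.22] 0.48014137491566583 [-0.58075867 -1.51954066 -0.67460994]
```

View pics/s3.png

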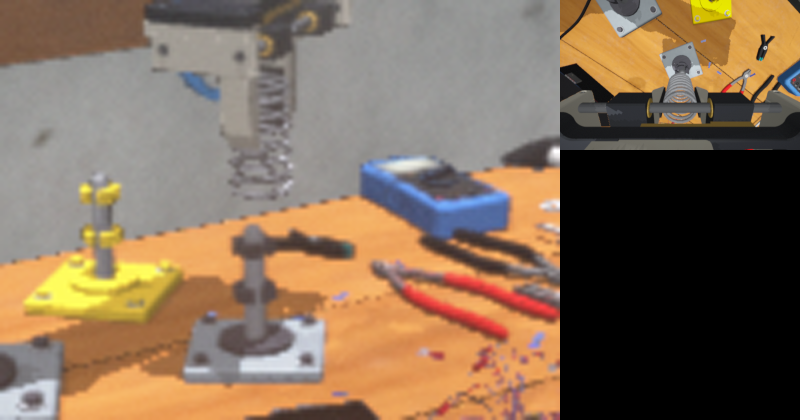

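Request:
apply_moves --pt "30 -0.02 0.17 0 0" --pt "30 0 0 0 0" --pt "30 0 0 0 0"

```text
clock: 7.3
position: [0.4653, 0.2475, 0.17]
ee_rot: [1.4, 2.812, -0.0]
force: [0.1, 0.3, -0.8]
width: 0.482
gripper_force: 20.0
```

Request:
apply_moves --pt "30 0 -0.015 -0.15 0" --pt "30 0 0 -0.2 0" --pt "30 0 0 -0.2 0" --pt "30 0 0 -0.1 0" --pt "30 0 0 -0.05 0" --pt "30 0 0 0 0"

```text
clock: 8.05
position: [0.4653, 0.2466, 0.128]
ee_rot: [-1.4, -2.812, 0.0]
force: [0.9, 0.0, -1.2]
width: 0.479
gripper_force: 20.0
```

Request:
apply_moves --pt "30 0 0 -0.06 0" --pt "30 0 0 -0.05 0" --pt "30 0 0 -0.05 0" --pt "30 0 0 0 0"

```text
clock: 8.55
position: [0.4651, 0.2465, 0.1182]
ee_rot: [-1.4, -2.812, 0.001]
force: [-1.0, -0.4, -1.2]
width: 0.482
gripper_force: 20.0
```

No resistance 5 mm past contact height, so the tang is in the slot. Continuing down.

Request:
apply_moves --pt "30 0 0 -0.08 0" --pt "30 0 0 -0.08 0" --pt "30 0 0 -0.08 0" --pt "30 0 0 -0.08 0" --pt "30 0 0 -0.06 0" --pt "30 0 0 0 0"

```text
clock: 9.3
position: [0.4651, 0.2465, 0.0953]
ee_rot: [-1.4, -2.812, 0.001]
force: [0.3, 0.4, -0.6]
width: 0.482
gripper_force: 20.0
```

Request:
apply_moves --pt "30 0 0 0 -0.26" --pt "30 0 0 0 -0.26" --pt "30 0 0 0 -0.25" --pt "30 0 0 0 0" --pt "30 0 0 -0.06 0" --pt "30 0 0 -0.06 0" --pt "30 0 0 -0.05 0" --pt "30 0 0 0 0"

```text
clock: 10.3
position: [0.4651, 0.2464, 0.0851]
ee_rot: [-1.912, -2.493, 0.001]
force: [0.2, 0.4, -0.7]
width: 0.475
gripper_force: 20.0
```

Request:
apply_moves --pt "30 0 0 -0.04 0" --pt "30 0 0 -0.04 0" --pt "30 0 0 0 0"

```text
clock: 10.68
position: [0.4652, 0.2465, 0.0804]
ee_rot: [-1.912, -2.493, 0.001]
force: [-0.7, -0.5, -1.8]
width: 0.48
gripper_force: 20.0
```

In the lower slot too. Continuing to the seat.

Request:
apply_moves --pt "30 0 0 -0.08 0" --pt "30 0 0 -0.08 0" --pt "30 0 0 -0.08 0" --pt "30 0 0 -0.07 0" --pt "30 0 0 -0.04 0" --pt "30 0 0 0 0"

```text
clock: 11.42
position: [0.4652, 0.2465, 0.0595]
ee_rot: [-1.912, -2.492, 0.001]
force: [0.6, 0.6, -1.7]
width: 0.481
gripper_force: 20.0
```

Request:
apply_moves --pt "30 0 0 -0.03 0" --pt "30 0 0 -0.03 0" --pt "30 0 0 -0.02 0" --pt "30 0 0 0 0"

```text
clock: 11.92
position: [0.4654, 0.2467, 0.055]
ee_rot: [1.912, 2.493, 0.0]
force: [-0.2, 0.2, 1.4]
width: 0.478
gripper_force: 20.0
```

Request:
apply_moves --pt "30 0 0 -0.03 0" --pt "30 0 0 0 0"

```text
clock: 12.18
position: [0.4654, 0.2467, 0.0532]
ee_rot: [1.912, 2.492, 0.001]
force: [-0.6, 0.0, 6.0]
width: 0.483
gripper_force: 20.0
```

Seat contact is confirmed by the force rising at 2 N/mm. Next I ease off, release, and look.

Request:
apply_moves --pt "30 0 0 0.03 0" --pt "30 0 0 0.02 0" --pt "70 0 0 0 0" --pt "85 0 0 0 0" --pt "85 0 0 0 0" --pt "85 0 0 0 0" --pt "85 0 0 0.4 0" --pt "85 0 0 0.8 0" --pt "85 0 0 0.9 0" --pt "85 0 0 0.5 0" --pt "85 0 0 0 0" --pt "85 0 0 0 0"

```text
clock: 13.68
position: [0.4648, 0.2464, 0.2113]
ee_rot: [-1.912, -2.492, 0.001]
force: [0.2, 0.2, -0.6]
width: 0.852
gripper_force: 0.0
```

```bash
python3 - <<'E'
from h import *
print(observe()["position"],observe()["width"])
im,d,K,o,r,p=cam("side"); iw,dw,Kw,ow,rw,_=cam("wrist")
P=cloud(dw,Kw,ow,rw); q=P[(P[...,2]>.03)&(P[...,2]<.14)&(np.hypot(P[...,0]-.465,P[...,1]-.2465)<.03)]
print(q[:,2].max(), np.percentile(q[:,2],98))
t=q[(np.hypot(q[:,0]-.465,q[:,1]-.2465)>.017)&(q[:,2]>.06)]; print(t[:,2].max(), (t.min(0)+t.max(0))/2)
save("s4.png",np.hstack([cv2.resize(im[120:225,230:335],(400,400),interpolation=2),cv2.resize(iw[80:280,220:420],(400,400),interpolation=2)]))
E
```

```text
[0.46476679 0.24644984 0.21132121] 0.8519348116262013
0.10301820579272059 0.10139226862607338
0.09814654660563987 [0.46594351 0.24656332 0.07909772]
```

View pics/s4.png

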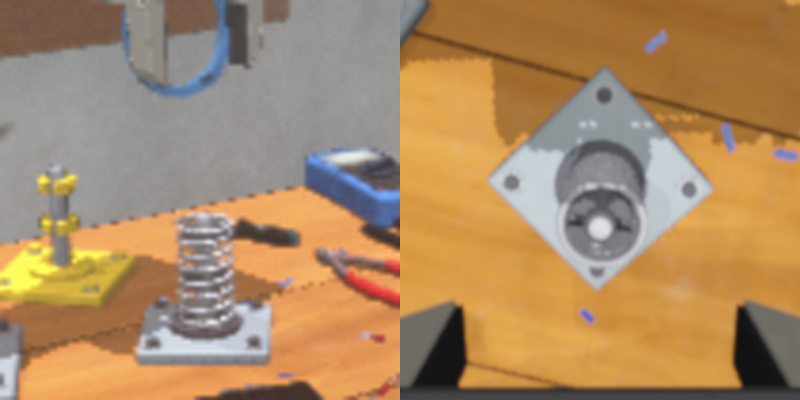

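The spring stands upright on the seat. Its top is at z = 0.098, which is exactly seat 0.018 + 0.080, centred on the rod, and the gripper is clear.

```bash
python3 -c "
from cell import arm; print(arm.sign_off())"
```

```text
the job is handed in; nothing more can be done
None
```

The wide steel spring is fully home and upright on the smaller grey rod's seat and released; the tang slipped through both collars without snagging, the highest force I read was 6 N, the robot clock was under 14 s, and I moved nothing else.

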